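# Clip the light-controller module onto the fixture rail

## Robot

A 7-joint arm with a two-finger parallel gripper is mounted at the origin on the work surface. World frame = base frame: x ahead of the robot, y to its left, z up, the work surface at z = 0. Lengths are in m, angles in rad, forces in N, time in s.
With the tool pointing down it reaches from about 0.35 to 0.9 m from the base axis. Payload 19.9 kg.
Tool frame: the origin (TCP) lies between the finger pads; the fingertips stand 19 mm ahead of it and the grasp point (between the pads) is the TCP; z points along the fingers, y is the direction in which the jaws open and shut (so a half turn about z gives the same grasp; the last joint's range is limited). The gripper opens to 94 mm and grips with 3 to 60 N. Pads are 16 mm wide; open, the fingers measure 119 mm over their backs; the gripper's body (75 mm by 177 mm) begins 78 mm behind the grasp point.
Start: joints at [1.131, 0.417, -0.01, 1.614, 0.005, 1.111, -0.053], TCP at [0.243, -0.576, 0.224] pointing down, gripper open.
Joint ranges: [-2.81, 2.81], [-0.39, 2.02], [-1.27, 1.25], [0.06, 2.57], [-1.19, 4.33], [0.19, 2], [-2.82, 2.82]. Speed limits (rad/s): [1.89, 1.89, 2.39, 2.39, 3.01, 3.01, 3.01].

## Interface

Orientations are given as a 3x3 rotation matrix whose columns are the frame's x, y, z axes.
In Python, from rig import robot gives the robot as it stands. Calls block until the motion is done:
- robot.move_ptp(position, orientation): joint-space move of the TCP to a pose.
- robot.move_linear(position, velocity=0.15, frame=None, threshold=None): straight line of the TCP; frame=None keeps the orientation; velocity is the mean speed in m/s. With threshold (N) it stops when the force on the tool has changed by that much, and returns True; else False.
- robot.goto_joints(angles): joint-space move.
- robot.gripper_to(opening): finger opening in m; the grip force is fixed at half the most; returns when the fingers have stopped.
- robot.pause(seconds).
- robot.ik(position, orientation): joint angles nearest the present ones, or None.
- robot.get_state(): the state.
- robot.grab_frame(name): name is "side" or "top" or "wrist"; returns the picture (384x512x3 uint8, red, green, blue); there is no depth.
- robot.camera_info(name): a dict with "fx", "fy", "cx", "cy" (pixels), "rvec" (rotation vector, rad) and "tvec" (3), from world to camera coordinates, as OpenCV has them. Camera axes: x right, y down, z forward; pixel columns grow to the right and rows downward; lengths in m; the calibration is good to about 2 mm. A picture is of the moment at which its call begins: read the wrist's pose just before it. camera_info takes no time and is no camera call; for the wrist camera it gives the pose at the moment of the call.
A pose or a line that the arm cannot do raises robot.PlanningError and nothing moves.
- robot.sign_off(): hands the job in, once; it reports no verdict.
The state is a dict: "time": time; "qpos": joint angles; "joint_vel": joint speeds; "effort": joint torques, N m; "ee_pos": TCP position; "tool_rot": TCP orientation; "force": force on the tool from outside, world axes, zero at the start; "moment": the same for the moment, N m; "opening": finger opening in m.
Only numpy, scipy, OpenCV 4.12 (cv2) and the standard library are available. Lean on these libraries where they do the work, as an engineer would, in place of code of your own. Each camera call takes 0.05 s, during which the arm holds its last target. There are 200 camera calls.

## Task

Pick up the loose grey controller module and clip it onto the aluminium rail between the two yellow lines: with the module tilted, hook its rigid lip under one edge of the rail, then rock it down until the sprung orange foot clicks under the other edge and the module sits flat and fully home. Feel for the rail and do not force it, let go when done, and leave the other things on the bench where they are.

Things in the scene. Friction and masses are not known exactly. Their poses are not given: they have to be found in the camera images.
- carrier: Black fixture plate fixed on the bench, 150 (x) x 280 (y) x 12 mm thick. Origin: centre of its underside, on the bench. An aluminium rail 240 mm long runs along its y axis, level and parallel to it, clamped in slots and on shims: it may lie up to 12 mm to either side (local x) of the plate's y axis and up to 5 mm above or below its usual height. No reading gives this: it must be seen or felt.
- rail_mid (a point): Usual middle of the rail's top, 34 mm above the bench, on the plate's y axis (fixed to the plate: it does not show the real rail's offset). The rail does not move. Its flange is 35 mm wide and 3 mm thick; under it stands a web only 20 mm wide, so each edge overhangs by 7.5 mm, with at least 14 mm of free height under it.
- bay: The place for the module: two yellow lines 62 mm apart, painted on the plate across the rail, no height. Origin: on the plate's top face, midway between the lines, on the plate's y axis; same axes as the plate. It lies 60 mm along y from the plate's middle, on either side; the white power supply stands at the opposite place.
- module: Loose grey module, 170 g, upright. Origin: level with its feet, under the middle of its rail seat; z up. Housing x -27 to +35, y -18 to +18 (flat sides to grip, 36 mm), z 11 to 60 mm. Its flat underside (z = 11) sits on the rail's top; below it are the lip at -x (blue patch on top) and the sprung foot at +x (orange patch). Fits either way round. Seated: upright, origin 11 mm below the rail's top.
- lip (a point): Point in the rigid lip near its tip: x -14.8, y 0, z 3.5 mm in the module's frame. Jaw: x -27 to -18, z 0 to 11; the lip reaches from its inner face (x = -18) in to x = -14, upper side sloping from z = 6.4 down to 4.4 at the tip. The slot over it takes the flange with the module tilted 0.25 to 0.4 rad, foot end up; with the lip hooked the foot clears the rail at 0.35 rad.
- foot_top (a point): Point on the module's flat top above the sprung foot's nose: x 15, y 0, z 60 mm in its frame (orange patch). The ramped nose reaches in to x = 15, its lowest point at z = 1, its catching face at about z = 6.5. Let go with the lip hooked, the module rests foot on rail, tilted about 0.22 rad; 5 to 15 N pressed down here clicks it in (further out it would tip over the rail's edge).
- foot (a joint): How far the orange foot is pushed back (m): 0 = out, at rest, also when clicked home; about 0.003 while it rides over the rail's edge; 0.006 at its stop. Spring: about 2.5 N at rest plus 0.7 N per mm.
- supply: White box-shaped power supply already fitted on the rail, fixed, 78 x 40 x 66 mm, its top 78 mm above the bench. Origin: centre of its underside, on the plate. Leave alone.
- panel: Black holder with an amber circuit-board panel, 100 x 140 x 16 mm, loose, lying on the bench. Origin: centre of its underside. Leave alone.
- flux: Small amber jar, diameter 40, 70 mm tall, loose. Origin: centre of its underside. Leave alone.
- driver: Screwdriver with a red handle lying on the bench. Leave alone.
Things that resemble listed ones, but are neither listed nor needed, are in the scene too. Leave any green or purple look-alike of the module alone.

How it is judged:
By the outcome, as a careful person would: the job done as asked, in the order asked, and still so for the second after the job is handed in, with the robot touching nothing.
It also fails if it takes over 56 s, if anything falls off the work surface, if the arm or the gripper's body presses on something with over 40 N, if the wrist force passes 120 N, or if a joint passes its speed limit or range.

## Working session

There is one attempt and no reset: what is moved stays moved. The work goes in short steps, each a Python script; the robot and the scene stay as the last script left them, time stands still between calls to the robot, and variables do not carry over. Pictures are saved under pics/ and viewed, about 8 in all and at most 12, crops included, and the job is handed in when it is done.

```bash
ls; mkdir -p pics; cat > h.py <<'E'
import numpy as np, cv2
from rig import robot
def save(n,f,crop=None,s=1):
    im=robot.grab_frame(n)[...,::-1]
    cv2.imwrite('pics/raw_'+f,im)
    if crop: im=im[crop[1]:crop[3],crop[0]:crop[2]]
    cv2.imwrite('pics/'+f,cv2.resize(im,None,fx=s,fy=s,interpolation=cv2.INTER_CUBIC))
def cam(n):
    c=robot.camera_info(n);R=cv2.Rodrigues(np.array(c['rvec'],float))[0]
    K=np.array([[c['fx'],0,c['cx']],[0,c['fy'],c['cy']],[0,0,1]]);return K,R,np.array(c['tvec'],float).ravel()
def ray(c,uv,z):
    K,R,t=c;o=-R.T@t;d=R.T@np.linalg.solve(K,[uv[0],uv[1],1]);return o+d*(z-o[2])/d[2]
def proj(c,p):
    K,R,t=c;q=K@(R@np.array(p)+t);return q[:2]/q[2]
E
python3 - <<'E'
from h import *
save('top','top0.png',None,1.5);save('side','side0.png',None,1.5)
for n in('top','side','wrist'):
    K,R,t=cam(n);print(n,K[0,0],-R.T@t,R[2])
s=robot.get_state();print(s['time'],s['tool_rot'],s['force'])
E
```

```text
pics
top 430.5035261690484 [ 0.45853121 -0.00427279  1.1796714 ] [ 1.53155112e-01 -8.05730424e-04 -9.88201833e-01]
side 393.99552343955463 [0.28609369 0.80373712 0.78959553] [ 0.28314525 -0.7150171  -0.63920209]
wrist 345.1059983178071 [ 0.31729928 -0.54302134  0.38311214] [-0.25688502 -0.10646096 -0.96056033]
0.1 [[ 9.21529645e-01  3.88307717e-01 -4.79680907e-04]
 [ 3.88308008e-01 -9.21529146e-01  9.61604689e-04]
 [-6.86414151e-05 -1.07241117e-03 -9.99999423e-01]] [-0.2499541   0.66832206  0.04084398]
```

View pics/top0.png

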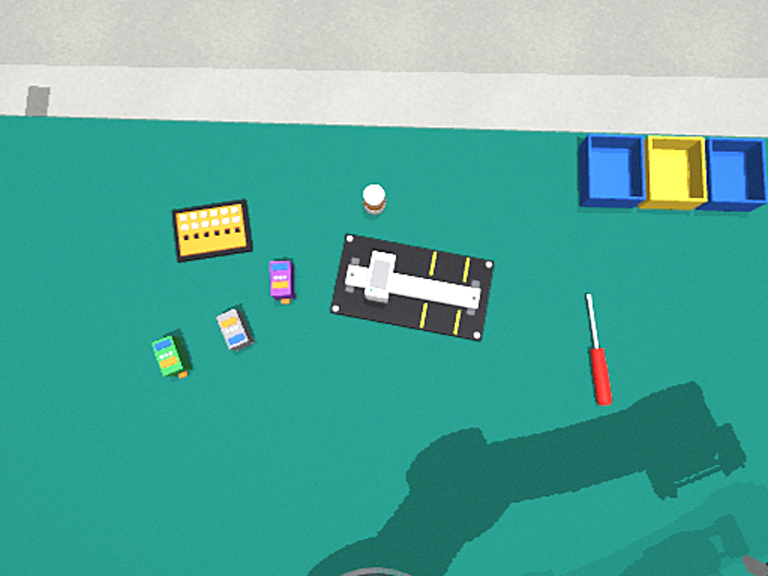

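View pics/side0.png

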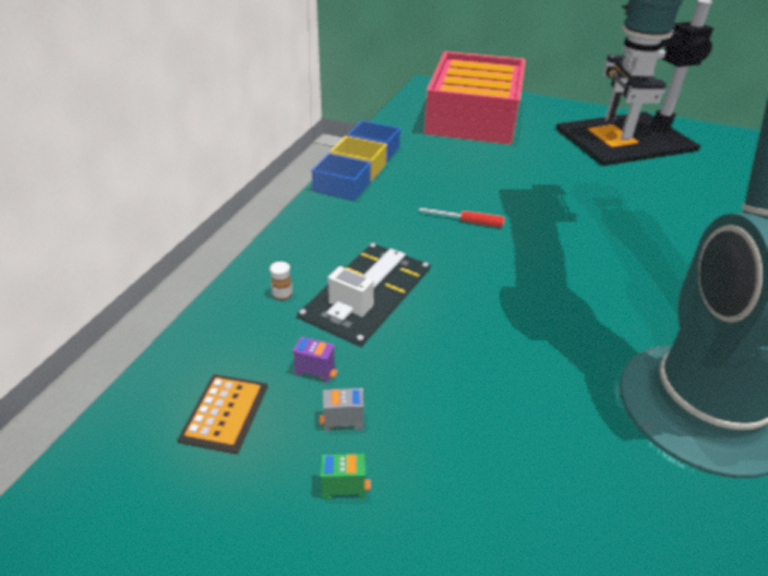

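The top view shows the grey module at about (234,329) with its blue patch nearest the robot. The plate's screws are at (349,238), (489,264), (477,335) and (335,309), and the bay is right of the supply. I'll compute rough positions and look closer with the wrist camera.

```bash
python3 - <<'E'
from h import *
c=cam('top')
P=[ray(c,np.array(p)/1.5,.012) for p in [(349,238),(489,264),(477,335),(335,309)]]
print(np.round(P,4)); print('centre',np.mean(P,0))
for p in [(238,336+3),(229,321)]: print(ray(c,np.array(p)/1.5,.06))
for p in [(434,263),(466,270),(457,322),(425,316)]: print('line',ray(c,np.array(p)/1.5,.012))
m=ray(c,np.array((234,329))/1.5,.06);print('mod',m)
K,R,t=cam('wrist');s=robot.get_state();T=s['tool_rot'];o=-R.T@t
print('cam in tool',T.T@(o-s['ee_pos']),'axis',T.T@R[2],'right',T.T@R[0])
E
```

```text
[[ 0.7216  0.0705  0.012 ]
 [ 0.6805 -0.1888  0.012 ]
 [ 0.5492 -0.1678  0.012 ]
 [ 0.5889  0.0908  0.012 ]]
centre [ 0.63503166 -0.0488171   0.012     ]
[0.526377   0.25230373 0.06      ]
[0.55708031 0.26992858 0.06      ]
line [ 0.67929347 -0.08756535  0.012     ]
line [ 0.66799469 -0.14657848  0.012     ]
line [ 0.57174365 -0.13128567  0.012     ]
line [ 0.58094345 -0.07302367  0.012     ]
mod [0.54345387 0.26034679 0.06      ]
cam in tool [ 0.08153138 -0.00124462 -0.15921424] axis [-2.78000867e-01 -6.13445922e-04  9.60580627e-01] right [6.81777727e-04 9.99999418e-01 8.35932290e-04]
```

```bash
cat >> h.py <<'E'
YP=-0.154
def tool(yaw,tilt=0):
    # tool x along yaw, pointing down; tilt: foot end (+x) up
    cy,sy,ct,st=np.cos(yaw),np.sin(yaw),np.cos(tilt),np.sin(tilt)
    Rz=np.array([[cy,-sy,0],[sy,cy,0],[0,0,1]]);Ry=np.array([[ct,0,-st],[0,1,0],[st,0,ct]])
    return Rz@Ry@np.diag([1.,-1,-1])
E
python3 - <<'E'
from h import *
b=np.array([0.6258,-0.108])
robot.move_ptp([*b,.19],tool(YP));np.save('wb.npy',np.array(cam('wrist'),dtype=object),allow_pickle=True)
save('wrist','bay.png',None,1.5)
robot.gripper_to(0.0)
robot.move_linear([*b,.075],0.15)
f0=robot.get_state()['force']
r=robot.move_linear([*b,.042],0.02,threshold=3)
s=robot.get_state();print(r,s['time'],s['ee_pos'],np.array(s['force'])-f0,s['opening'],'top z',s['ee_pos'][2]-.019)
robot.move_linear([*b,.12],0.2)
robot.gripper_to(0.07)
robot.move_ptp([.5435,.2603,.19],tool(.52));np.save('wm.npy',np.array(cam('wrist'),dtype=object),allow_pickle=True)
save('wrist','mod.png',None,1.5)
print(robot.get_state()['time'],robot.get_state()['qpos'])
E
```

```text
Traceback (most recent call last):
ValueError: could not broadcast input array from shape (3,3) into shape (3,)
```

```bash
python3 - <<'E'
from h import *
import pickle
b=np.array([0.6258,-0.108])
pickle.dump(cam('wrist'),open('wb.pkl','wb'))
save('wrist','bay.png',None,1.5)
robot.gripper_to(0.0)
robot.move_linear([*b,.075],0.15)
f0=robot.get_state()['force']
r=robot.move_linear([*b,.042],0.02,threshold=3)
s=robot.get_state();print(r,s['time'],s['ee_pos'],np.array(s['force'])-f0,s['opening'],'top z',s['ee_pos'][2]-.019)
robot.move_linear([*b,.12],0.2)
robot.gripper_to(0.07)
robot.move_ptp([.5435,.2603,.19],tool(.52))
pickle.dump(cam('wrist'),open('wm.pkl','wb'))
save('wrist','mod.png',None,1.5)
print(robot.get_state()['time'],robot.get_state()['qpos'])
E
```

```text
True 5.8333 [ 0.62577291 -0.10801851  0.04920046] [0.20463887 0.67713934 7.01896266] 0.0004995086088125991 top z 0.030200457493225034
8.975 [-0.14872153  0.44896178 -0.45389541  1.69393304  0.22162694  1.05041985
 -1.72822466]
```

View pics/bay.png

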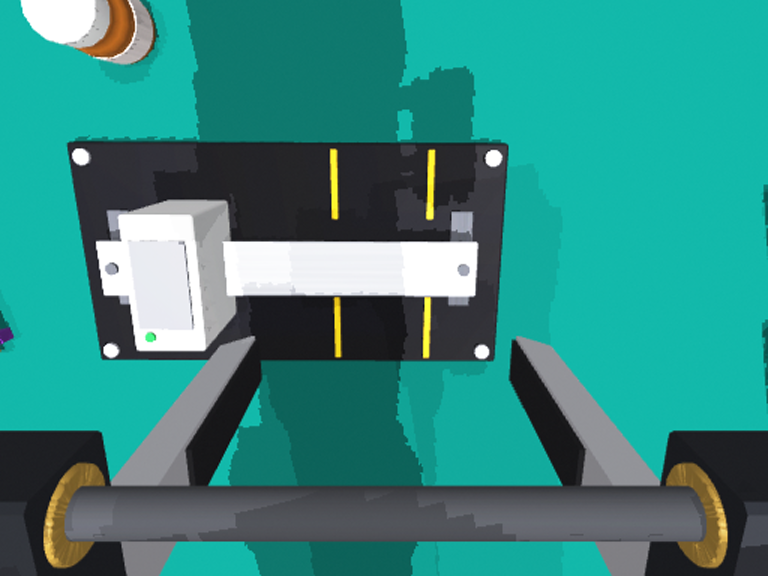

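View pics/mod.png

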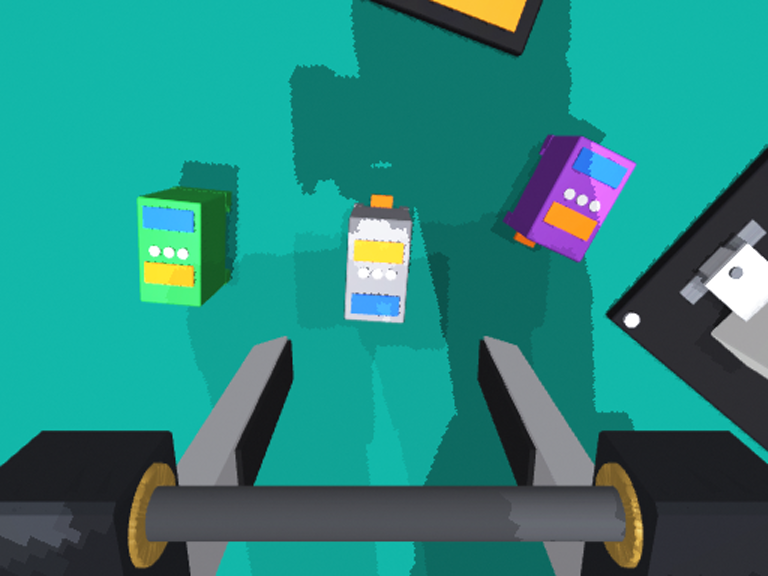

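Rail touch gives a top height of about 30.2 mm. The bay view shows the rail between rows 242 and 296 and the yellow lines at x≈335 and 430. The module's top corners are near (350,219), (410,221), (404,322) and (345,320). I'll enlarge both for accuracy.

```bash
python3 - <<'E'
import cv2,numpy as np
a=cv2.imread('pics/raw_bay.png');b=cv2.imread('pics/raw_mod.png')
A=cv2.resize(a[150:210,210:310],None,fx=6,fy=6,interpolation=cv2.INTER_NEAREST)
B=cv2.resize(b[125:225,220:285],None,fx=6,fy=6,interpolation=cv2.INTER_NEAREST)[:, :390]
C=np.zeros((600,800,3),np.uint8);
C[:B.shape[0],:B.shape[1]]=B
C[:360,395:795]=A[:, 100:500];cv2.imwrite('pics/crop1.png',C)
for u in (235,255,270):print(u,a[154:204,u].mean(1).astype(int))
E
```

```text
235 [ 33  34  34  33  33  32  25 207 243 244 245 245 244 245 245 244 242 242
 242 242 243 244 243 243 242 241 243 245 243 242 241 243 244 242 242 244
 245 244 243 241 242 219 208  68  24  23  24  24  22  24]
255 [ 34  33  32  33  33  33  34 178 242 244 244 245 244 245 246 244 242 242
 242 242 244 244 242 243 242 241 243 245 244 242 241 242 244 242 242 244
 244 244 243 241 242 243 212  67  23  23  25  23  24  24]
270 [ 33  33  34  33  34  33  27 216 255 255 255 255 255 255 255 255 255 255
 255 255 255 255 255 255 255 255 255 255 255 255 255 255 255 255 255 255
 255 255 255 255 255 255 255 136  49  48  48  47  48  48]
```

View pics/crop1.png

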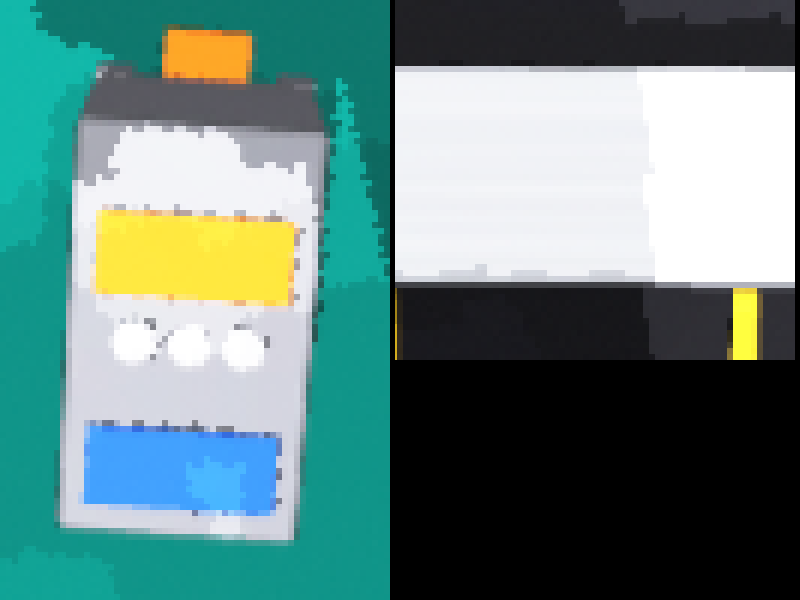

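```bash
python3 - <<'E'
from h import *
import pickle
cb=pickle.load(open('wb.pkl','rb'));cm=pickle.load(open('wm.pkl','rb'))
S=[ray(cb,np.array(p)/1.5-.3,.013)[:2] for p in [(81,157),(494,158),(481,352),(111,351)]]
S=np.array(S);c=S.mean(0);y=(S[0]+S[3]-S[1]-S[2]);y/=np.linalg.norm(y);x=np.array([y[1],-y[0]])
print('plate c',c,'yaw',np.arctan2(x[1],x[0]),'bay',c-.06*y, 'top est',(.635,-.0488))
for z in(.030,.034):
    for u in (235,270):
        e=[ray(cb,(u,v),z)[:2] for v in(160.7,196.7)]
        print(z,[(p-c)@x for p in e],np.mean([(p-c)@x for p in e]),(np.mean(e,0)-c)@y)
L=[ray(cb,np.array(p)/1.5-.3,.012)[:2] for p in [(334,184),(431,184),(427,327),(338,327)]]
print('lines',[(round((p-c)@x,4),round((p-c)@y,4)) for p in L])
M=np.array([ray(cm,p,.06)[:2] for p in [(232.8,144.5),(274,146.8),(268.7,214.5),(229.5,212)]])
X=M[0]+M[1]-M[2]-M[3];print('len',np.linalg.norm(X)/2,np.linalg.norm(M[0]+M[3]-M[1]-M[2])/2);X/=np.linalg.norm(X)
print('mod yaw',np.arctan2(X[1],X[0]),'centre',M.mean(0),'origin',M.mean(0)-.004*X)
E
```

```text
plate c [ 0.63624146 -0.04641397] yaw -0.15703801757834254 bay [ 0.62685786 -0.10567566] top est (0.635, -0.0488)
0.03 [np.float64(0.015855110533052233), np.float64(-0.019602673401587445)] -0.001873781434267606 -0.041639613514825084
0.03 [np.float64(0.015941558048063735), np.float64(-0.019512442558588364)] -0.0017854422552623147 -0.07505100230765646
0.034 [np.float64(0.01666059145938919), np.float64(-0.01835292038295624)] -0.0008461644617835263 -0.04189596690036558
0.034 [np.float64(0.01674595582102501), np.float64(-0.018263820096945216)] -0.000758932137960102 -0.07488872412747898
lines [(np.float64(0.0497), np.float64(-0.0292)), (np.float64(0.0499), np.float64(-0.0914)), (np.float64(-0.048), np.float64(-0.0913)), (np.float64(-0.0482), np.float64(-0.0295))]
len 0.06046731496865357 0.03478767956540973
mod yaw 0.45202848952790825 centre [0.54684768 0.26688652] origin [0.54324943 0.26513935]
```

```bash
cat >> h.py <<'E'
RY=-0.156
RM=np.array([0.6251,-0.1054]); ZT=.0302     # rail mid at bay, rail top
XP=np.array([np.cos(RY),np.sin(RY),0])
G=np.array([.004,0,.040])
def hook(th,dx=0,dz=0,clr=.001):
    # TCP so that rail's top lip-side corner is at module (-.017,0,.011-clr); dx along rail-normal
    R=tool(RY,th)@np.diag([1.,-1,-1])
    A=np.array([*RM,ZT])-.0175*XP
    return A+R@(G-np.array([-.017,0,.011-clr]))+dx*XP+[0,0,dz], tool(RY,th)
E
python3 - <<'E'
from h import *
for a in [(.36,-.01,.03),(.36,0,0),(.22,0,0)]: print(hook(*a)[0],robot.ik(*hook(*a)))
c=[.5468,.2669]
robot.move_linear([*c,.11],.2,tool(.452))
robot.move_linear([*c,.040],.12)
robot.gripper_to(0.03)
s=robot.get_state();print(s['time'],s['opening'],s['force'],s['ee_pos'])
robot.move_linear([*c,.20],.2)
robot.move_ptp(hook(.36,-.010,.06)[0],tool(RY,.36))
s=robot.get_state();print(s['time'],s['opening'],s['force'],s['ee_pos'])
import pickle;pickle.dump(cam('wrist'),open('wg.pkl','wb'))
save('wrist','grip.png',None,1.5);save('side','sgrip.png',(200,130,300,230),6)
E
```

```text
[ 0.60690922 -0.10253899  0.09567466] [ 0.29120319  0.42017966 -0.21807015  2.0229632   0.30233218  0.36106392
 -1.8837885 ]
[ 0.61678779 -0.10409267  0.06567466] [ 0.26967625  0.48439472 -0.19383993  2.0118413   0.35003077  0.30936318
 -1.92831588]
[ 0.6215901  -0.10484797  0.06405975] [ 0.27473021  0.53130532 -0.20323202  1.89162449  0.22859693  0.51790756
 -1.80356464]
10.8833 0.036096109595450586 [ 0.35313634 -1.52573191  3.60128333] [0.54691776 0.26682973 0.0401337 ]
13.2583 0.03574540173030708 [-0.90503345  0.61301335 -2.10260807] [ 0.60741461 -0.10113832  0.12585907]
```

View pics/grip.png

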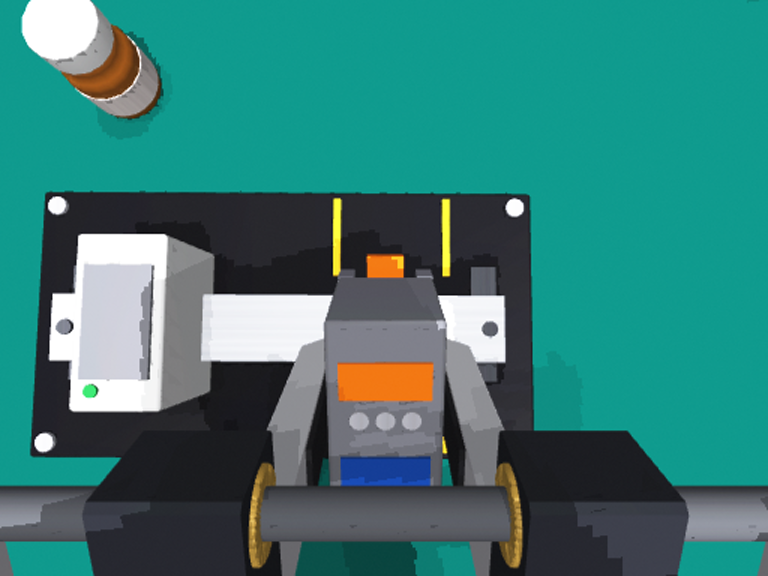

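The module is held square, orange end outward over the rail, with its front top edge at row 321 and x from 326 to 443. I'll get its position in the grip from that edge, then go down and feel for the hook.

```bash
python3 - <<'E'
from h import *
import pickle
c=pickle.load(open('wg.pkl','rb'));s=robot.get_state();T=np.array(s['tool_rot']);p=np.array(s['ee_pos'])
Rm=T@np.diag([1.,-1,-1]);print(np.arctan2(T[1,0],T[0,0]),np.arcsin(T[2,0]))
for gx in(.002,.004,.006):
    for q in [(.035,.018,.06),(.035,-.018,.06)]:
        print(gx,q,(proj(c,p+Rm@(np.array(q)-[gx,0,.040]))+.3)*1.5)
E
```

```text
-0.15403474193563302 0.3601929208127678
0.002 (0.035, 0.018, 0.06) [326.91711098 308.76511363]
0.002 (0.035, -0.018, 0.06) [453.59881286 308.85651647]
0.004 (0.035, 0.018, 0.06) [327.13421581 315.40812876]
0.004 (0.035, -0.018, 0.06) [453.33805645 315.50051174]
0.006 (0.035, 0.018, 0.06) [327.34968908 322.00122085]
0.006 (0.035, -0.018, 0.06) [453.07926004 322.09456669]
```

```bash
sed -i 's/G=np.array(\[.004/G=np.array([.0047/' h.py; python3 - <<'E'
from h import *
robot.move_linear(hook(.36,-.010,.02)[0],.08,tool(RY,.36))
robot.pause(.2)
def st(t):
    s=robot.get_state();d=np.array(s['ee_pos'])-hook(.36)[0]
    print(t,round(s['time'],2),'dx,dy,dz mm',np.round([d@XP*1e3,(d[1]*XP[0]-d[0]*XP[1])*1e3,d[2]*1e3],2),'F',np.round(s['force'],2))
st('pre')
r=robot.move_linear(hook(.36,-.010,0)[0],.04,threshold=4);st(('down',r))
if not r:
    r=robot.move_linear(hook(.36,.006,0)[0],.012,threshold=2.5);st(('in',r))
    robot.pause(.1);st('settled')
    save('side','hook.png',(200,130,300,230),6)
E
```

```text
pre 14.21 dx,dy,dz mm [-9.75 -0.06 20.49] F [ 0.13 -0.01 -2.24]
('down', False) 14.86 dx,dy,dz mm [-9.98  0.06 -0.07] F [-0.01  1.06 -2.13]
('in', True) 15.75 dx,dy,dz mm [ 0.33 -0.04 -0.65] F [-0.73 -0.62 -1.37]
settled 15.85 dx,dy,dz mm [ 0.07 -0.05 -0.87] F [ 0.31 -0.14 -1.65]
```

```bash
cat >> h.py <<'E'
def st(t,th=.36):
    s=robot.get_state();d=np.array(s['ee_pos'])-hook(th)[0]
    print(t,round(s['time'],2),'dx,dy,dz mm',np.round([d@XP*1e3,(d[1]*XP[0]-d[0]*XP[1])*1e3,d[2]*1e3],2),'F',np.round(s['force'],2))
E
python3 - <<'E'
from h import *
st('0')
r=robot.move_linear(hook(.36,.006,-.0005)[0],.012,threshold=5);st(('in',r));robot.pause(.1);st('settled')
d=(np.array(robot.get_state()['ee_pos'])-hook(.36)[0])@XP
robot.move_linear(hook(.36,d-.0008,-.0005)[0],.02);st('back')
r=robot.move_linear(hook(.36,d-.0008,.006)[0],.012,threshold=5);st(('up',r));robot.pause(.1);st('settled')
save('side','hook2.png',(200,130,300,230),6)
E
```

```text
0 15.9 dx,dy,dz mm [ 0.05 -0.03 -0.87] F [ 0.12  0.13 -1.17]
('in', True) 16.19 dx,dy,dz mm [ 1.14 -0.09 -1.19] F [-1.11 -0.04  5.08]
settled 16.29 dx,dy,dz mm [ 1.1  -0.09 -1.21] F [ 0.17 -0.24  4.56]
back 16.54 dx,dy,dz mm [ 0.12 -0.02 -0.66] F [-2.04  0.49 -1.8 ]
('up', True) 16.86 dx,dy,dz mm [-0.49 -0.05  0.71] F [ 0.12 -0.13 -1.52]
settled 16.96 dx,dy,dz mm [-0.64 -0.04  0.43] F [ 0.6  -0.35 -0.69]
```

View pics/hook2.png

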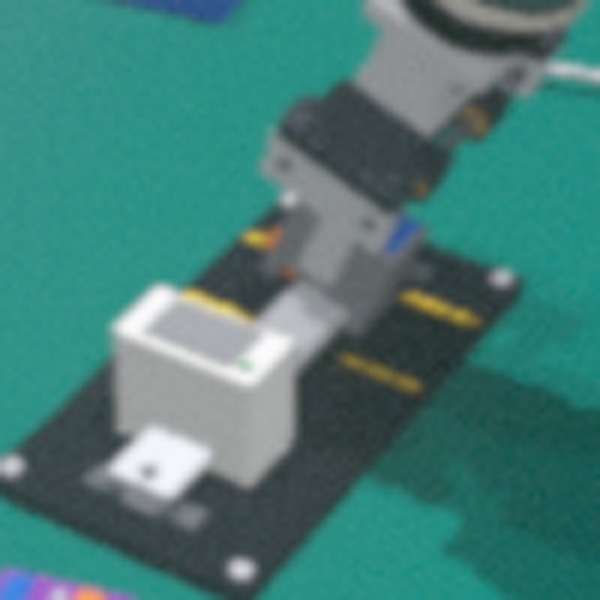

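```bash
python3 - <<'E'
from h import *
robot.move_linear(hook(.36,0,-.0002)[0],.02);robot.pause(.2);st('mid')
r=robot.move_linear(hook(.36,0,.006)[0],.01,threshold=8);st(('up',r))
robot.move_linear(hook(.36,0,.0)[0],.02);robot.pause(.2);st('mid')
r=robot.move_linear(hook(.36,.006,.0)[0],.01,threshold=6);st(('in',r));robot.pause(.1);st('s')
E
```

```text
mid 17.46 dx,dy,dz mm [-0.01  0.01 -0.22] F [ 0.29 -0.02 -0.62]
('up', True) 17.79 dx,dy,dz mm [-0.75 -0.01  0.71] F [-0.04  0.05 -1.89]
mid 18.24 dx,dy,dz mm [-0.07  0.01 -0.08] F [-0.55 -0.04 -1.35]
('in', True) 18.57 dx,dy,dz mm [ 0.72 -0.05 -0.85] F [ 0.5   0.13 -2.26]
s 18.68 dx,dy,dz mm [ 0.51 -0.09 -1.04] F [-0.34  0.57 -1.5 ]
```

Contacts at dx≈0.5 (jaw) and dz≈0.7 (lip under flange) confirm the lip is hooked. Next I'll rock it to about 0.24 rad, release and look.

```bash
python3 - <<'E'
from h import *
robot.move_linear(hook(.36,.0002,0)[0],.02)
p,R=hook(.24,.0003,0,.0006)
r=robot.move_linear(p,.01,R,threshold=10);st(('rock',r),.24)
s=robot.get_state();print(np.arcsin(s['tool_rot'][2][0]))
if not r:
    robot.gripper_to(.05);st('open',.24)
    s=robot.get_state();back=np.array(s['ee_pos'])-.10*np.array(s['tool_rot'])[:,2]
    robot.move_linear(back,.15);st('away')
    import pickle;pickle.dump(cam('wrist'),open('wr.pkl','wb'))
    save('wrist','rest.png',None,1.5)
E
```

```text
('rock', False) 19.55 dx,dy,dz mm [ 0.25 -0.03 -0.55] F [-0.36  0.21 -1.67]
0.24043572614561054
open 20.0 dx,dy,dz mm [ 0.42  0.01 -0.3 ] F [-0.83  0.4  -0.63]
away 20.82 dx,dy,dz mm [-1.946e+01 -7.000e-02  9.461e+01] F [-0.98 -0.76 -0.53]
```

View pics/rest.png

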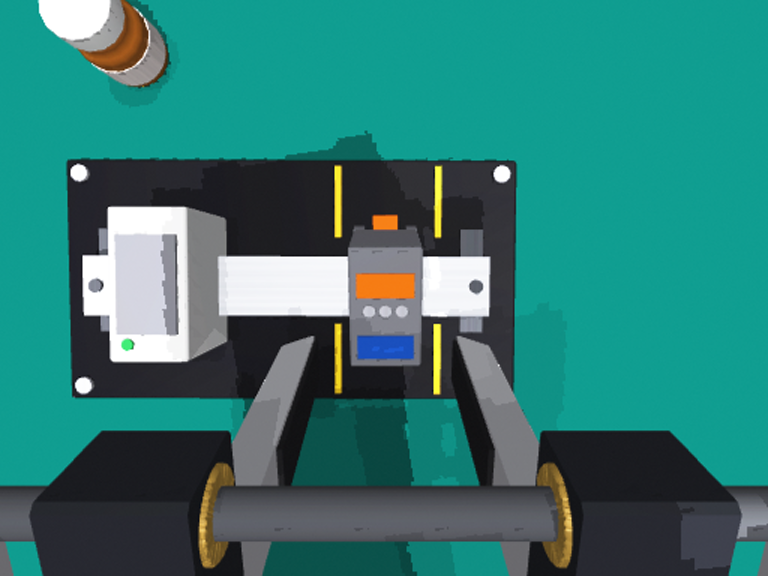

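The module rests in the bay with its top face from about (349,248) to (420,365). I'll compare that with the predicted hooked rest pose, then press on the foot.

```bash
cat >> h.py <<'E'
def modpt(q,th,dx=.0004,clr=.0):
    R=tool(RY,th)@np.diag([1.,-1,-1]);A=np.array([*RM,ZT])-.0175*XP
    return A+R@(np.array(q)-np.array([-.017,0,.011-clr]))+dx*XP
E
python3 - <<'E'
from h import *
import pickle
c=pickle.load(open('wr.pkl','rb'))
for th in (0,.22,.3):
    print(th,[np.round((proj(c,modpt(q,th))+.3)*1.5) for q in [(.035,.018,.06),(.035,-.018,.06),(-.027,-.018,.06),(-.027,.018,.06)]])
for th in (.22,0):print(modpt((.015,0,.06),th))
q=modpt((.0225,0,.06),.22)+[0,0,.019]; print(robot.ik(q+[0,0,.02],tool(RY,.30)))
E
```

```text
0 [array([351., 219.]), array([425., 219.]), array([424., 344.]), array([352., 344.])]
0.22 [array([350., 242.]), array([426., 242.]), array([424., 364.]), array([352., 364.])]
0.3 [array([350., 252.]), array([427., 252.]), array([423., 370.]), array([352., 370.])]
[ 0.62849375 -0.10593376  0.08500232]
[ 0.63981906 -0.10771498  0.0792    ]
[ 0.31589802  0.43708979 -0.25166801  1.88816427  0.23771669  0.53942572
 -1.81034698]
```

```bash
python3 - <<'E'
from h import *
def tcp(e,th): return e-tool(RY,th)@np.array([-.008,0,.019])
e0=modpt((.0145,0,.06),.22);e1=modpt((.0145,0,.06),0)
robot.gripper_to(0)
robot.move_ptp(tcp(e0+[0,0,.025],.30),tool(RY,.30));robot.pause(.2)
f0=np.array(robot.get_state()['force'])
r=robot.move_linear(tcp(e0-[0,0,.006],.30),.015,threshold=3)
s=robot.get_state();z=np.array(s['ee_pos'])+np.array(s['tool_rot'])@[-.008,0,.019]-e0;print('touch',r,s['time'],np.round(z*1e3,2),s['force']-f0)
if r:
    r=robot.move_linear(tcp(e1-[0,0,.0015],.08),.015,tool(RY,.08),threshold=14)
    s=robot.get_state();e=np.array(s['ee_pos'])+np.array(s['tool_rot'])@[-.008,0,.019]-e1
    print('press',r,s['time'],np.round(e*1e3,2),np.round(s['force']-f0,2),np.arcsin(s['tool_rot'][2][0]))
    save('wrist','press.png',None,1.5)
E
```

```text
touch True 23.7167 [ 0.4  -0.01  0.27] [ 0.40708309 -0.92491115  3.75865837]
press False 25.0667 [ 0.84 -0.15 -0.45] [-2.19 -1.31 12.88] 0.08190522336052865
```

```bash
python3 - <<'E'
from h import *
import pickle
s=robot.get_state();p=np.array(s['ee_pos'])
robot.move_linear(p+[0,0,.10]-.03*XP,.15,tool(RY,0));robot.pause(.2)
pickle.dump(cam('wrist'),open('ws.pkl','wb'))
save('wrist','seat.png',None,1.5)
c=cam('wrist')
for th in (0,.1,.22):
    print(th,[np.round((proj(c,modpt(q,th))+.3)*1.5) for q in [(.035,.018,.06),(.035,-.018,.06),(-.027,-.018,.06),(-.027,.018,.06)]])
print(robot.get_state()['time'])
E
```

```text
0 [array([354., 207.]), array([422., 207.]), array([419., 317.]), array([356., 317.])]
0.1 [array([354., 218.]), array([422., 218.]), array([419., 324.]), array([356., 324.])]
0.22 [array([354., 233.]), array([422., 233.]), array([419., 332.]), array([357., 332.])]
26.2167
```

View pics/seat.png

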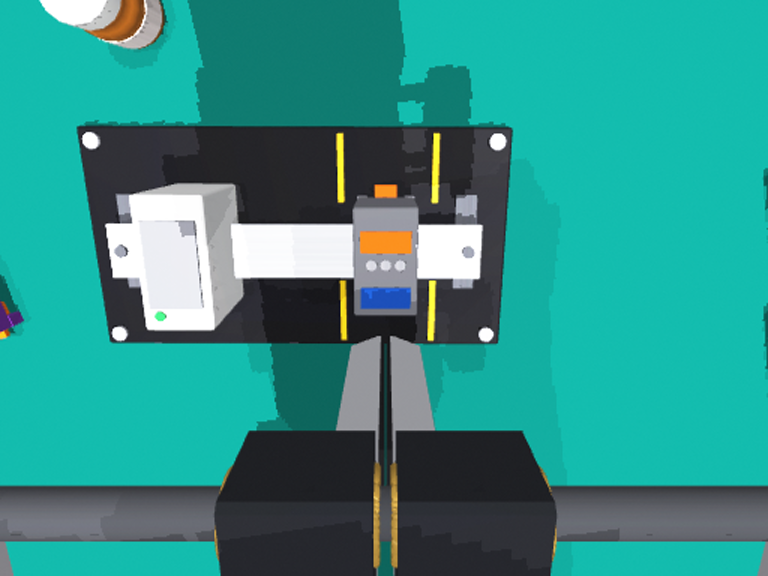

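The top face now appears from about (354,208) to (417,315), which matches zero tilt. I'll confirm with a light touch at both ends.

```bash
python3 - <<'E'
from h import *
for x in (.015,-.015):
    e=modpt((x,0,.06),0)+[0,0,.019]
    robot.move_linear(e+[0,0,.015],.12,tool(RY,0));robot.pause(.2)
    f0=np.array(robot.get_state()['force'])
    r=robot.move_linear(e-[0,0,.004],.01,threshold=3)
    s=robot.get_state();print(x,r,s['time'],'top z mm',(s['ee_pos'][2]-.019)*1e3,'expect 79.2',np.round(s['force']-f0,1))
    robot.move_linear(e+[0,0,.02],.12)
robot.move_linear(e+[0,0,.15],.2)
save('side','end.png',None,1.5);save('top','endtop.png')
print(robot.get_state()['time'])
E
```

```text
0.015 True 28.6667 top z mm 79.18287224048103 expect 79.2 [-0.5  0.   7. ]
-0.015 True 30.9583 top z mm 79.1733271945533 expect 79.2 [-1.4  1.4  7.2]
32.1833
```

View pics/end.png

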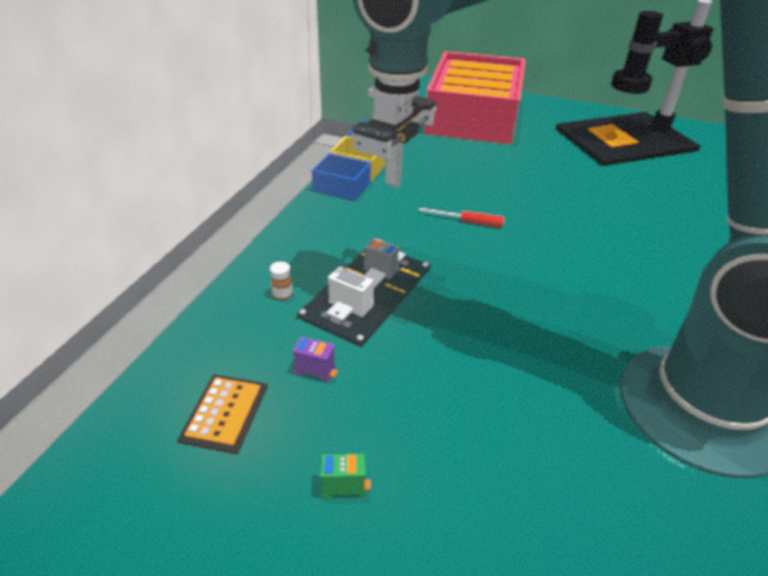

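The side view shows the module upright on the rail at about (381,258), everything else unmoved, and the arm clear of it all. The top is at 79.18 mm at both ends, against 79.2 mm expected, so it is flat and home.

```bash
python3 -c "
from rig import robot
robot.sign_off();print(robot.get_state()['time'])"
```

```text
the job is handed in; nothing more can be done
the job is handed in; nothing more can be done
```

The grey module is clipped onto the rail between the two yellow lines, and the job was handed in at about 32 s of the 56 s allowed.

**What I did:**
- I found the rail by camera and touch: its top is at 30.2 mm, about 4 mm below usual, and it lies about 2 mm to one side.
- I gripped the module and hooked its lip at 0.36 rad tilt. The lip stopped against the rail both moving inward and lifting, which confirmed it was hooked.
- I rocked the module down to 0.24 rad, let go, and pressed over the foot with about 13 N until it was down.

**Last checks:**
- Light touches found the module's top at 79.18 mm over the foot and 79.17 mm at the lip end, against 79.2 mm expected, so it sits flat and home.
- The wrist picture matches zero tilt and shows the module between the lines.
- The side view shows the other things unmoved and the gripper clear of everything.

**Weak points:**
- I did not detect the click itself; it is inferred from the module staying flat after I backed off.
- Force readings had dropped back to near zero after most stops, so I judged the hook mainly by where motion was blocked.
- The module looked about 7% narrower than predicted in one wrist picture, so I took its position in the grip from a compromise value and then by touch.

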